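Roll the hairspray can onto its parking band

TASK

The hairspray can is lying on its side on the styling mat: put your fingertips on top of it and roll it across with strokes over its top until it comes to rest centred on the orange band, lying along the band's white line. Push only on its top, never low on its side, do not pinch or lift it, and leave the other things as they are.

Things in the scene. Friction and masses are not known exactly. Their poses are not given: they have to be found in the camera images.
- can: Hairspray can, aluminium with a purple sleeve, lying on its side on the mat: a cylinder 65 mm in diameter and 130 mm long, with a narrower white cap (48 mm across, 22 mm long) on one end; 140 to 280 g. Origin as can_center. It soon stops when let go (0.1 m/s coasts about 1 cm). A fingertip dragged over its top without slipping rolls it half as far as the tip goes: several short strokes are needed.
- can_center (a point): Point on the can's axis at the middle of the 130 mm cylinder, 34.5 mm above the chest top while the can lies on the mat, so that its highest line is 67 mm above the chest top. The x axis runs along the can towards the cap; the other two axes turn as it rolls.
- band (a point): Centre of the orange band on the upper face of the styling mat, a fixed dark slab 220 x 370 x 2 mm. The band, 60 mm wide and 200 long, crosses the mat's middle, with a thin white line along its centre. x runs along the band, y across it, z up. The can starts on either side of the band (y + or -), 80 to 120 mm from the line, nearly parallel to it.
- jar: Closed round jar of hair cream, white with a green lid, 73 mm in diameter, 52 mm high, standing loose on the mat on the other side of the band from the can, 80 to 120 mm from the white line. Origin at the centre of its underside.
- comb: Red wide-tooth afro comb lying flat on the chest top beside the mat, 178 x 58 x 7 mm, long side along its x. Origin at the underside, near its middle.
- guard: Small steel clipper guard lying on the chest top beside the mat, 48 x 46 x 20 mm. Origin at the underside.
- spray: Spray bottle with a red lever trigger, 75 mm in diameter, 200 mm tall, standing at the left. Origin at the centre of its underside.
- wig_head: Black plastic wig stand head, 158 mm across, 278 mm tall, standing at the right. Origin at the centre of its underside.
- brush: Wooden hairbrush lying at the left, about 230 x 50 x 37 mm, along its x. Origin at the underside, at the neck.

How it is judged (in metres and radians):
On the way:
1. the can is rolling under the fingertips on its top (contact force between the fingers and can above 0.3 N and height (world z) of the grasp point above 0.07 m and angular speed of can above 0.15 rad/s and distance of can_center from where it was at the start of the episode above 0.01 m), for 0.1 s.
At the end, for the whole second after the job is handed in: The can lies still on its side on the mat, its middle within 15 mm of the band's white line and within 40 mm of the band's centre along the line, its axis within 0.2 rad (11 degrees) of the line (y of can_center in the frame of band between -0.015 and 0.015 m and x of can_center in the frame of band between -0.04 and 0.04 m and angle between the x axis of can_center and the x axis of band, either way round below 0.2 rad and height (world z) of can_center between 0.03 and 0.039 m and linear speed of can below 0.01 m/s and angular speed of can below 0.3 rad/s); the robot touches nothing.
It fails at once if the can was lifted off the mat or tipped up (height (world z) of can_center above 0.05 m or angle between can_center's own x axis and vertical below 1.3 rad or angle between can_center's own x axis and vertical above 1.84 rad).
It fails at once if the fingers touched the can low on its side (grasp point less than 62 mm above the chest top, so the tips well below the can's upper part) instead of on its top (contact force between the fingers and can above 0.3 N and height (world z) of the grasp point below 0.062 m).
It fails at once if one of the other things (jar, comb, clipper guard, spray bottle, wig head, hairbrush) was moved by more than 15 mm (distance of any of jar, comb, guard, spray, wig_head, brush from where it was at the start of the episode above 0.015 m).
It also fails if it takes over 61 s, if anything falls off the work surface, if the arm or the gripper's body presses on something with over 40 N, if the wrist force passes 120 N, or if a joint passes its speed limit or range.

ROBOT

A 6-joint arm with a two-finger parallel gripper is mounted at the origin on the work surface. World frame = base frame: x ahead of the robot, y to its left, z up, the work surface at z = 0. Lengths are in mm, angles in rad, forces in N, time in s.
With the tool pointing down it reaches from about 275 to 725 mm from the base axis. Payload 5.6 kg.
Tool frame: the origin (TCP) lies at the very end of the fingers, on their centre line; the grasp point (between the pads) lies r.pinch_z behind it (r.pinch_z is the distance from the TCP to the grasp point, in mm); z points along the fingers, x is the direction in which the jaws open and shut, and the axes are right-handed (so a half turn about z gives the same grasp; the last joint's range is limited). The gripper opens to 85 mm and grips with 20 to 120 N. Pads are 22 mm wide; open, the fingers measure 114 mm over their backs; the gripper's body (76 mm by 85 mm) begins 54 mm behind the grasp point. The pads swing forward as they close: fully open they stand 13 mm farther back than shut.
Start: joints at [0.285, 0.255, 0.108, 0, -1.424, -0.285], TCP at [549.994, 0.025, 231.283] pointing down, gripper open.
Joint ranges: [-2.95, 2.95], [-1.21, 1.97], [-1.09, 1.5], [-2.87, 1.71], [-2.94, -0.07], [-3.05, 3.05]. Speed limits (rad/s): [2.57, 2.57, 3.14, 3.14, 3.14, 3.14].

INTERFACE

Orientations are given as a unit quaternion [w, x, y, z].
In Python, from rig import r gives the robot as it stands.
- The arm moves only by the shell command python3 -m pendant 'ROWS'. ROWS is a JSON object of lists of equal length, an entry for each row: "offset": the shift along the world's x, y, z in mm, a list of three; "dr": the turn, a rotation vector about the world's x, y, z in rad, a list of three; "claw": the closure in counts, from 0 (fully open) to 255 (shut). A call has 1 to 12 rows; each row shifts and turns the commanded pose from where the row before left it; what a row does not reach is not made up. A row lasts 1/10 s, in which the tool goes at most 50 mm and 8.59 degrees, less where a joint would pass 70% of its speed; a pose out of reach is approached as far as the arm can. A call is refused whole if a number of a shift passes 50 or a number of a turn 0.15, either way. A call with a gripper value outside its range is refused whole. The fingers move at their own pace and stop on an object; the grip force is fixed at half the most. Time passes only in rows, so rows that do not move let the fingers close. It gives the time, the measured TCP pose, the force and the opening at its end, in the units of the state.
- r.observe(): the state, without advancing time (a new reading comes with each control period).
- r.snapshot(name): name is "scene" or "side" or "wrist"; returns a dict with "image" (480x640x3 uint8, red, green, blue), "depth" (480x640 float32, mm along the optical axis (not along the pixel's ray), 0 where there is no reading), "mtx" (3x3 intrinsics, pixels), "k1" (the pictures are not rectified: a ray, as slopes to the right and down, at radius r is drawn at 1 + k1 r^2 times it, then the intrinsics apply), "xyz" and "rotation" of the camera in the world; the wrist camera has in their place "hand_eye" (4x4, takes a point from camera to tool coordinates, whose origin is the TCP and whose axes are the tool frame's). Camera axes: x right, y up, looking along -z (the intrinsics and any distortion apply to the point x, -y, -z); pixel columns grow to the right and rows downward; lengths in mm; the calibration is good to about 2 mm. A picture is of the moment at which its call begins: read the wrist's pose just before it.
- r.finish_job(): hands the job in, once; it reports no verdict.
The state is a dict: "t": time; "q": joint angles; "joint_vel": joint speeds; "joint_torque": joint torques, N m; "tcp_pos": TCP position; "tcp_rot": TCP orientation; "force": force on the tool from outside, world axes, zero at the start; "wrist_torque": the same for the moment, N m; "opening": finger opening in mm.
Only numpy, scipy, OpenCV 4.12 (cv2) and the standard library are available. Lean on these libraries where they do the work, as an engineer would, in place of code of your own. Each camera call takes 0.05 s, during which the arm holds its last target. There are 200 camera calls.

## Working session

There is one attempt and no reset: what is moved stays moved. The work goes in short steps, Python scripts to look and compute and a shell command to move; the robot and the scene stay as the last step left them, time stands still between calls to the robot, and variables do not carry over. Pictures are saved under pics/ and viewed, about 8 in all and at most 12, crops included, and the job is handed in when it is done.

```bash
mkdir -p pics
cat > h.py <<'E'
import numpy as np, cv2
from rig import r
from scipy.spatial.transform import Rotation as R
def shot(name,fn):
    s=r.observe(); d=r.snapshot(name)
    if 'hand_eye' in d:
        q=s['tcp_rot']; T=np.eye(4); T[:3,:3]=R.from_quat([q[1],q[2],q[3],q[0]]).as_matrix(); T[:3,3]=s['tcp_pos']
        T=T@np.array(d['hand_eye'])
    else:
        T=np.eye(4); A=np.array(d['rotation'],float)
        T[:3,:3]=A if A.shape==(3,3) else R.from_quat([A[1],A[2],A[3],A[0]]).as_matrix(); T[:3,3]=d['xyz']
    cv2.imwrite('pics/'+fn+'.png',d['image'][:,:,::-1])
    np.savez('pics/'+fn,T=T,depth=d['depth'],mtx=d['mtx'],k1=d['k1'],image=d['image'])
    return s
def pts(fn,uv,z=None):
    d=np.load('pics/'+fn+'.npz'); uv=np.array(uv,float).reshape(-1,2); k=float(d['k1'])
    p=cv2.undistortPoints(uv[:,None],d['mtx'],np.array([k,0,0,0,0.]))[:,0]
    ray=np.c_[p[:,0],-p[:,1],-np.ones(len(p))]; T=d['T']
    if z is None:
        ray*=d['depth'][uv[:,1].astype(int),uv[:,0].astype(int)][:,None]; return ray@T[:3,:3].T+T[:3,3]
    w=ray@T[:3,:3].T; return T[:3,3]+w*((z-T[2,3])/w[:,2])[:,None]
E
python3 - <<'E'
from h import *
s=shot('scene','a'); shot('wrist','b'); print(s, r.pinch_z)
im=cv2.imread('pics/a.png');b=cv2.imread('pics/b.png')
E
```

```text
{'t': 0.0, 'q': array([ 2.84613292e-01,  2.55746104e-01,  1.06982192e-01, -4.87962206e-04,
       -1.42391077e+00, -2.84606762e-01]), 'joint_vel': array([ 3.08433214e-04, -8.70390015e-04,  2.59378683e-04, -2.73780586e-04,
       -6.31129438e-05,  9.29793637e-04]), 'joint_torque': array([-4.48901856e-04, -3.86631560e+01,  2.37934113e+01,  5.36471218e+00,
       -6.25866101e-03, -4.57470776e-06]), 'tcp_pos': array([5.49489055e+02, 6.64921465e-02, 2.30385417e+02]), 'tcp_rot': array([-9.69154774e-04,  3.26704138e-05,  9.99999529e-01, -3.20932436e-05]), 'force': array([-0.58737092, -0.45927924, -0.2879953 ]), 'wrist_torque': array([-0.06155557,  0.03393032,  0.03584236]), 'opening': 85.5939723158026} 18.700000000000003
```

View pics/a.png

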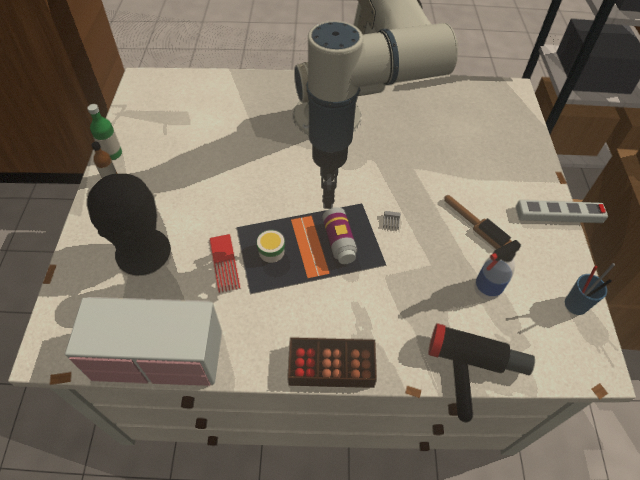

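View pics/b.png

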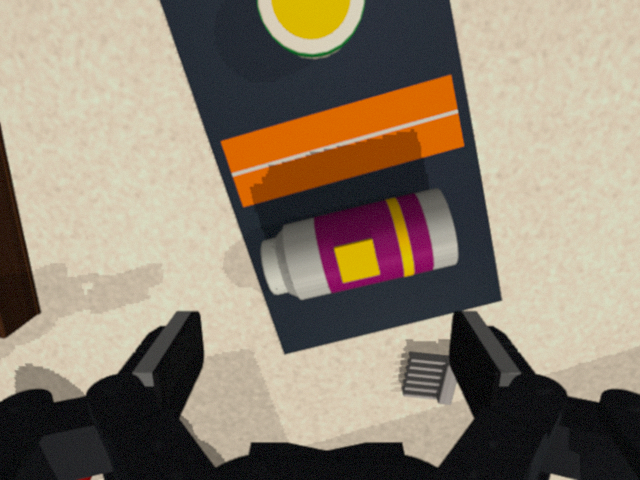

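The wrist view shows the band with its white line running from (233,175) to (457,112). The can spans about (265,265) at the cap to (455,225), with the jar above and the guard at lower right.

```bash
cat > m.py <<'E'
from h import *
def can(fn,box):
    x0,y0,x1,y1=box
    g=np.stack(np.meshgrid(np.arange(x0,x1,2),np.arange(y0,y1,2)),-1).reshape(-1,2)
    d=np.load('pics/'+fn+'.npz'); g=g[d['depth'][g[:,1],g[:,0]]>0]
    P=pts(fn,g); P=P[(P[:,2]>40)&(P[:,2]<75)]
    return P
def fit(P,L=None):
    from scipy.optimize import least_squares
    # axis line: through (x0,y0,z0), angle a ; only full-radius cylinder
    def f(p):
        n=np.array([-np.sin(p[2]),np.cos(p[2])]); 
        return np.hypot((P[:,:2]-p[:2])@n,P[:,2]-p[3])-32.5
    c=P[:,:2].mean(0); _,v=np.linalg.eigh(np.cov(P[:,:2].T)); a=np.arctan2(v[1,1],v[0,1])
    s=least_squares(f,[*c,a,34.5],loss='soft_l1',f_scale=1.5); p=s.x
    u=np.array([np.cos(p[2]),np.sin(p[2])]); t=(P[:,:2]-p[:2])@u; ok=abs(f(p))<3
    h,e=np.histogram(t[ok],40)
    return p,u,np.percentile(t[ok],[0.3,99.7]),np.percentile(t,[.3,99.7])
E
python3 - <<'E'
from m import *
W=pts('b',[[233,175],[457,112]],2); C=W.mean(0); u=W[1]-W[0]; print('line',W,np.hypot(*u[:2]),'centre',C,'ang',np.arctan2(u[1],u[0]))
print('depth z',pts('b',[[233,175],[457,112]])[:,2])
P=can('b',(255,180,470,310)); print(len(P),P[:,2].max()); print(fit(P))
print(pts('b',[[311,5],[425,375],[313,50]]))
E
```

```text
line [[629.59995946 -13.75893213   2.        ]
 [437.81926794 -67.15937739   2.        ]] 199.07647072562787 centre [533.7096137  -40.45915476   2.        ] ang -2.8700261412583004
depth z [4.29329179 2.65891341]
3415 69.9144151391385
(array([533.68537382,  44.44305933,  -2.88699744,  34.89647511]), array([-0.96776532, -0.25185369]), array([-44.87908517,  85.90949564]), array([-63.8445213 ,  85.90550972]))
[[ 558.30645162 -137.97982392   54.31184238]
 [ 450.25407389  182.28829639   14.73139799]
 [ 557.17803573 -109.55516636   54.46801838]]
```

```bash
python3 -m pendant '{"offset":[[-20,25,-40],[-19,26,-40],[0,0,-30],[0,0,-20],[0,0,0],[0,0,0]],"dr":[[0,0,0.13],[0,0,0.125],[0,0,0],[0,0,0],[0,0,0],[0,0,0]],"claw":[128,128,128,128,128,128]}'
python3 - <<'E'
from h import *
s=shot('wrist','c')
E
```

```text
t: 0.7
tcp_pos: [512.2, 49.6, 103.7]
tcp_rot: [-0.0, -0.127, 0.992, -0.0]
force: [-0.0, 0.5, 0.4]
opening: 42.3
```

View pics/c.png

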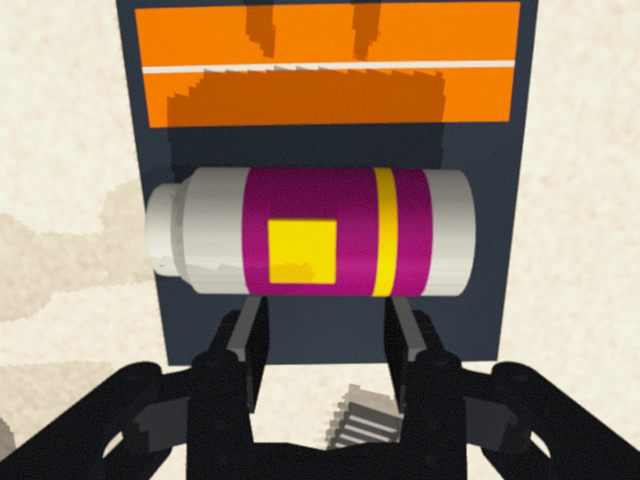

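The can is square to the fingers, which are behind its far edge at (250,300) and (400,300) and well inside the cylinder's length. I'll lower until they touch.

```bash
python3 -m pendant '{"offset":[[0,0,-15],[0,0,-14],[0,0,-3],[0,0,0],[0,0,0]],"dr":[[0,0,0],[0,0,0],[0,0,0],[0,0,0],[0,0,0]],"claw":[128,128,128,128,128]}'; python3 -m pendant '{"offset":[[0,0,-2],[0,0,0]],"dr":[[0,0,0],[0,0,0]],"claw":[128,128]}';python3 -m pendant '{"offset":[[0,0,-2],[0,0,0]],"dr":[[0,0,0],[0,0,0]],"claw":[128,128]}'
```

```text
t: 1.25
tcp_pos: [512.9, 49.9, 72.6]
tcp_rot: [0.001, -0.127, 0.992, 0.0]
force: [0.0, 0.4, 0.3]
opening: 42.5
t: 1.45
tcp_pos: [512.2, 49.8, 69.6]
tcp_rot: [0.0, -0.127, 0.992, 0.0]
force: [0.2, -0.6, -0.5]
opening: 42.0
t: 1.65
tcp_pos: [511.8, 49.7, 67.1]
tcp_rot: [-0.0, -0.127, 0.992, -0.0]
force: [-0.6, 0.8, 0.3]
opening: 42.8
```

```bash
for i in 1 2 ; do python3 -m pendant '{"offset":[[0,0,-2],[0,0,0]],"dr":[[0,0,0],[0,0,0]],"claw":[128,128]}' | grep -E "tcp_pos|force"; done;  for i in 1 2 3; do python3 -m pendant '{"offset":[[0,0,-1],[0,0,0]],"dr":[[0,0,0],[0,0,0]],"claw":[128,128]}' | grep -E "tcp_pos|force"; done
```

```text
tcp_pos: [511.8, 49.7, 65.0]
force: [0.5, -0.6, -0.5]
tcp_pos: [512.1, 49.5, 64.5]
force: [-4.0, -0.3, 9.0]
tcp_pos: [512.2, 49.4, 64.4]
force: [-6.4, -0.6, 15.2]
tcp_pos: [512.3, 49.3, 64.2]
force: [-9.4, -0.6, 21.0]
tcp_pos: [512.4, 49.1, 64.1]
force: [-12.0, -1.1, 27.2]
```

Contact is at TCP z ≈ 64.6, about 6 N per mm. I'll ease off to about 12 N and make a first stroke.

```bash
python3 -m pendant '{"offset":[[0,0,2.5],[1.3,-4.8,0],[1.3,-4.8,0],[1.3,-4.8,0],[1.3,-4.8,0]],"dr":[[0,0,0],[0,0,0],[0,0,0],[0,0,0],[0,0,0]],"claw":[128,128,128,128,128]}';python3 -m pendant '{"offset":[[1.3,-4.8,0],[1.3,-4.8,0],[1.3,-4.8,0],[1.3,-4.8,0],[0,0,0],[0,0,0]],"dr":[[0,0,0],[0,0,0],[0,0,0],[0,0,0],[0,0,0],[0,0,0]],"claw":[128,128,128,128,128,128]}'; python3 -m pendant '{"offset":[[0,0,15],[0,0,10],[0,0,0]],"dr":[[0,0,0],[0,0,0],[0,0,0]],"claw":[128,128,128]}'
python3 - <<'E'
from m import *
s=shot('wrist','d'); P=can('d',(0,0,640,480)); print(len(P)); np.set_printoptions(precision=3,suppress=True)
s=shot('side','e');
E
```

```text
t: 3.15
tcp_pos: [517.3, 29.6, 65.0]
tcp_rot: [0.0, -0.128, 0.992, -0.001]
force: [-6.9, -0.7, 16.0]
opening: 42.5
t: 3.75
tcp_pos: [522.2, 10.1, 64.9]
tcp_rot: [0.0, -0.127, 0.992, -0.001]
force: [-7.4, -3.0, 15.1]
opening: 42.3
t: 4.05
tcp_pos: [523.5, 11.6, 89.3]
tcp_rot: [0.002, -0.127, 0.992, 0.0]
force: [-0.3, -0.3, -0.2]
opening: 42.6
9160
```

View pics/d.png

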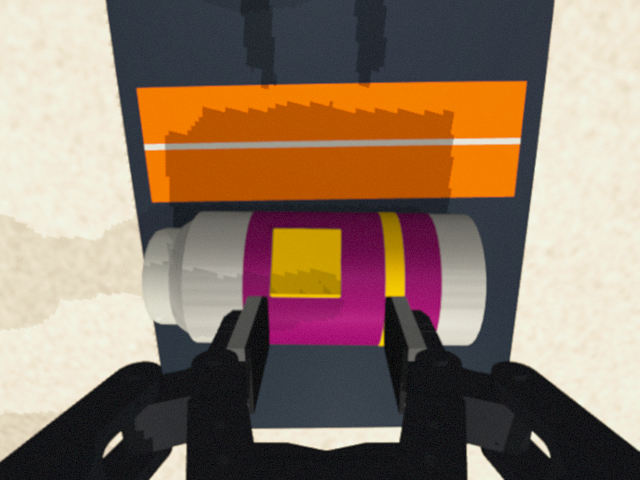

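It rolled and stayed parallel: the can is now at rows 212–345 and the white line at row ~145. Next I'll measure it.

```bash
cat >> m.py <<'E'
C0=np.array([533.7,-40.5]); E0=np.array([.963,.268]); N0=np.array([-.268,.963])
def report(fn,box):
    P=can(fn,box); p,u,tb,tt=fit(P)
    if u[0]<0: u=-u; tb=-tb[::-1]; tt=-tt[::-1]
    c=p[:2]+u*(tb[1] - 65 if abs(tb[1]-tt[1])<3 else tb[0]+65) 
    print('centre',c,'z',p[3],'ang-band',np.arctan2(u[1],u[0])-.2716,'band x,y',(c-C0)@E0,(c-C0)@N0,tb,tt,'tip y rel',(np.array(r.observe()['tcp_pos'][:2])-C0)@N0)
E
python3 - <<'E'
from m import *
report('b',(255,180,470,310)); report('d',(140,205,490,296))
L=pts('d',[[145,147],[519,141]],2); print(L, (L[:,:2]-C0)@N0)
E
```

```text
centre [513.44988906  39.17692559] z 34.896475107331476 ang-band -0.017004782324608725 band x,y 1.8525592255795935 82.15590907433692 [-85.90949564  44.87908517] [-85.90550972  63.8445213 ] tip y rel 53.11692698616516
centre [517.83340512  19.8582965 ] z 35.20988414017986 ang-band -0.01559664635934288 band x,y 0.8964925975671888 62.37728695935087 [-77.9177585   53.79528761] [-77.88805654  72.16885128] tip y rel 53.11692698616516
[[630.13022882 -14.17154002   2.        ]
 [437.60565233 -67.84419703   2.        ]] [-0.48899436 -0.57917657]
```

```bash
python3 -m pendant '{"offset":[[-5,19,0],[0,0,-15],[0,0,-9],[0,0,-1],[0,0,0]],"dr":[[0,0,0],[0,0,0],[0,0,0],[0,0,0],[0,0,0]],"claw":[128,128,128,128,128]}';python3 -m pendant '{"offset":[[1.3,-5,0],[1.3,-5,0],[1.3,-5,0],[1.3,-5,0],[1.3,-5,0],[1.3,-5,0],[1.3,-5,0],[1.3,-5,0],[0,0,0],[0,0,0]],"dr":[[0,0,0],[0,0,0],[0,0,0],[0,0,0],[0,0,0],[0,0,0],[0,0,0],[0,0,0],[0,0,0],[0,0,0]],"claw":[128,128,128,128,128,128,128,128,128,128]}'; python3 -m pendant '{"offset":[[0,0,15],[0,0,10],[0,0,0]],"dr":[[0,0,0],[0,0,0],[0,0,0]],"claw":[128,128,128]}'
python3 - <<'E'
from m import *
shot('wrist','f'); report('f',(140,205,490,296))
E
```

```text
t: 4.65
tcp_pos: [517.2, 29.6, 64.3]
tcp_rot: [-0.0, -0.128, 0.992, -0.001]
force: [-7.0, -0.6, 17.9]
opening: 42.4
t: 5.65
tcp_pos: [527.4, -11.5, 64.7]
tcp_rot: [-0.0, -0.127, 0.992, -0.001]
force: [-8.3, -3.4, 19.4]
opening: 42.2
t: 5.95
tcp_pos: [528.6, -9.7, 88.7]
tcp_rot: [0.001, -0.127, 0.992, 0.0]
force: [0.2, 0.8, -0.7]
opening: 42.6
centre [522.83406791  -0.66751826] z 34.824607319051175 ang-band -0.014697826113774737 band x,y 0.21121250495678767 41.27074971809679 [-76.92284108  55.37778913] [-76.89070694  73.05414622] tip y rel 31.300664680689156
```

```bash
python3 -m pendant '{"offset":[[-5,20,0],[0,0,-15],[0,0,-9],[0,0,-0.5],[0,0,0]],"dr":[[0,0,0],[0,0,0],[0,0,0],[0,0,0],[0,0,0]],"claw":[128,128,128,128,128]}';python3 -m pendant '{"offset":[[1.3,-5,0],[1.3,-5,0],[1.3,-5,0],[1.3,-5,0],[1.3,-5,0],[1.3,-5,0],[1.3,-5,0],[1.3,-5,0],[0,0,0],[0,0,0]],"dr":[[0,0,0],[0,0,0],[0,0,0],[0,0,0],[0,0,0],[0,0,0],[0,0,0],[0,0,0],[0,0,0],[0,0,0]],"claw":[128,128,128,128,128,128,128,128,128,128]}'; python3 -m pendant '{"offset":[[0,0,15],[0,0,10],[0,0,0]],"dr":[[0,0,0],[0,0,0],[0,0,0]],"claw":[128,128,128]}'
python3 - <<'E'
from m import *
shot('wrist','g'); report('g',(140,205,490,296))
E
```

```text
t: 6.5
tcp_pos: [522.5, 9.6, 64.3]
tcp_rot: [-0.0, -0.127, 0.992, -0.001]
force: [-5.6, 0.0, 15.2]
opening: 42.7
t: 7.5
tcp_pos: [532.7, -31.4, 64.8]
tcp_rot: [-0.001, -0.127, 0.992, -0.001]
force: [-7.3, -2.0, 16.2]
opening: 42.4
t: 7.8
tcp_pos: [534.0, -29.7, 89.1]
tcp_rot: [0.001, -0.127, 0.992, -0.0]
force: [-0.2, -0.3, 0.2]
opening: 42.5
centre [528.00999797 -20.62657043] z 34.901132455964635 ang-band -0.012984428190932429 band x,y -0.15339282789861972 20.663033215770767 [-300.17353571 -168.12671291] [-300.1095076  -150.56079684] tip y rel 10.553767906466954
```

Same again for the last 20.7 mm, less the 0.5 mm line bias.

```bash
python3 -m pendant '{"offset":[[-5,20,0],[0,0,-15],[0,0,-9],[0,0,-0.5],[0,0,0]],"dr":[[0,0,0],[0,0,0],[0,0,0],[0,0,0],[0,0,0]],"claw":[128,128,128,128,128]}';python3 -m pendant '{"offset":[[1.3,-5,0],[1.3,-5,0],[1.3,-5,0],[1.3,-5,0],[1.3,-5,0],[1.3,-5,0],[1.3,-5,0],[1.3,-5,0],[0,0,0],[0,0,0]],"dr":[[0,0,0],[0,0,0],[0,0,0],[0,0,0],[0,0,0],[0,0,0],[0,0,0],[0,0,0],[0,0,0],[0,0,0]],"claw":[128,128,128,128,128,128,128,128,128,128]}'; python3 -m pendant '{"offset":[[0,0,15],[0,0,25],[0,20,40],[0,20,40],[0,0,40],[0,0,0]],"dr":[[0,0,0],[0,0,0],[0,0,0],[0,0,0],[0,0,0],[0,0,0]],"claw":[128,128,128,128,128,128]}'
python3 - <<'E'
from m import *
shot('wrist','i'); report('i',(140,100,490,400))
E
```

```text
t: 8.35
tcp_pos: [527.8, -10.3, 64.4]
tcp_rot: [-0.001, -0.127, 0.992, -0.001]
force: [-4.4, 0.3, 11.7]
opening: 42.6
t: 9.35
tcp_pos: [538.1, -51.2, 64.9]
tcp_rot: [-0.001, -0.127, 0.992, -0.001]
force: [-5.3, -1.9, 12.9]
opening: 42.4
t: 9.95
tcp_pos: [541.4, -9.5, 229.2]
tcp_rot: [0.005, -0.128, 0.992, -0.0]
force: [0.5, 0.9, -0.3]
opening: 42.4
centre [533.44323281 -40.53339689] z 34.94723087044332 ang-band -0.022337671636151468 band x,y -0.2562171701101017 0.03665240100677856 [-387.31062648 -256.11904901] [-387.29319178 -237.60899677] tip y rel 28.218428438220215
```

View pics/i.png

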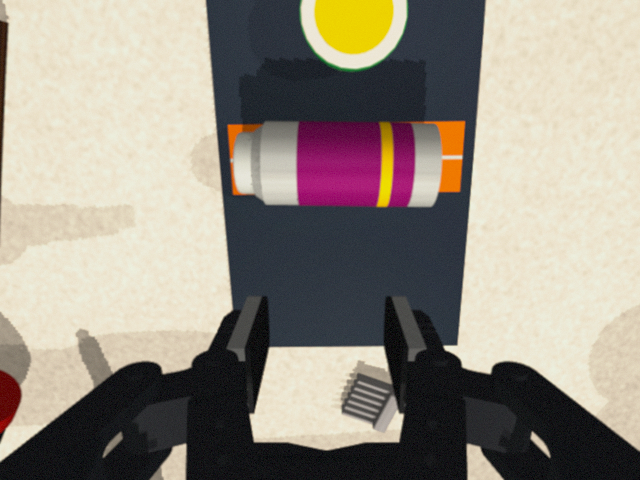

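The can (rows 122–207) lies over the orange band, with the white line showing at both ends near row 158. The fingers are clear, and the jar and guard are visible.

```bash
python3 -m pendant '{"offset":[[0,0,0],[0,0,0],[0,0,0]],"dr":[[0,0,0],[0,0,0],[0,0,0]],"claw":[128,128,128]}' | grep force
python3 - <<'E'
from m import *
shot('wrist','j'); report('j',(140,100,490,400)); print(r.finish_job())
E
```

```text
force: [0.2, 0.7, -0.1]
centre [533.58165165 -40.53092244] z 34.94863260635114 ang-band -0.022377914374350605 band x,y -0.12225666945167779 0.001939051267711393 [-659.72798315 -528.95595964] [-659.72297523 -510.24889318] tip y rel 28.23497974782655
the job is handed in; nothing more can be done
None
```

I rolled the can onto the orange band with four strokes over its top, fingertips half open and pressing about 12–19 N (27 N briefly when first feeling for contact). The job is handed in at about 10 s; the limit was 61 s.

- **Final position:** the last measurement put the can's middle within 1 mm of the band's centre, both along and across the white line. Calibration is only good to about 2 mm.
- **Angle and height:** its axis was about 0.02 rad off the line, and its centre was about 35 mm up, so it is lying on the mat.
- **At rest:** two measurements about 0.35 s apart differed by about 0.1 mm. The arm was well clear, with no contact force.
- **Other things:** the jar and guard looked undisturbed in the last picture, but I did not measure them. I did not check the comb, spray bottle, wig head and brush again; the arm only worked above the can.

No check failed or disagreed.

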